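Set the bench charger to its third step and start it

TASK

Set the battery charger to charge at its third step. With a fingertip, push the crossbar on its top all the way back to its zero stop, then push it up again click by click to the third click, never past it, and only then press the round start button fully down and let it go. Only push and press: do not pinch the crossbar, and leave the things standing round the charger where they are.

Things in the scene. Friction and masses are not known exactly. Their poses are not given: they have to be found in the camera images.
- charger: Grey sheet-steel battery charger fixed to the bench, 150 (its x) x 210 (its y) x 72 mm high; louvres and a round meter on the front (-x). Origin: centre of its underside, z up. Its top (the deck, 72 mm up) carries the black crossbar, which slides along y (middle at x = 0; y = -60 mm at the zero stop, -15 mm at the third click), and, towards +y, the start button.
- crossbar_top (a point): Middle of the top of the crossbar, 37 mm above the deck. The crossbar is a black bar 104 mm long across the charger (its x) and 14 mm thick along its travel (faces 7 mm either side of this point); the faces reach from 16 to 34 mm above the deck, on two thin stalks, open below.
- crossbar (a joint): Travel in m: 0 at the zero stop, growing to the charger's +y; six clicks 0.015 apart (third: 0.045), no marks. Starts at click 1, 2 or 3. Leaving a click takes about 8 N; the force falls to nothing half way (7.5 mm), where the bar springs ahead of the finger into the next click and stays. Friction 0.8 N, damping 20 N s/m besides.
- bar_face_home: Ribbed face plate of the crossbar on the side of the zero stop (its -y face, 100 x 18 mm); push here to go up the clicks. Its origin is the crossbar's own: middle of the bar, at deck height, and not on the face.
- bar_face_up: Ribbed face plate of the crossbar on its +y side, 100 x 18 mm; push here to go back to zero. Its origin is the crossbar's own: middle of the bar, at deck height, and not on the face.
- start_button_top (a point): Centre of the top of the black round start button, 30 mm across, at x = 0, y = +80 mm of the charger, 22 mm above the deck; it stands in a dark steel collar 46 mm across and 12 mm high.
- start_button (a joint): How far the start button is down, in m: 0 up, 0.006 fully down; sprung, about 1 N to begin and 4 N fully down; it comes up by itself.
- bulb_box: Small carton, 56 x 90 x 46 mm, loose, behind the charger; origin at the centre of its underside.
- electrical_tape: Black roll of tape lying flat, 64 x 74 x 19 mm, loose, behind the charger; origin at the underside.
- hardener_tube: Red and blue tube lying in front of the charger, 40 x 146 x 26 mm, loose; origin at the centre of its underside.
- mixing_cup_small: White cup, 56 mm across and 61 mm high, loose, beside the charger's -y end; origin at the centre of its underside.

How it is judged:
By the outcome, as a careful person would: the job done as asked, in the order asked, and still so for the second after the job is handed in, with the robot touching nothing.
It also fails if it takes over 54 s, if anything falls off the work surface, if the arm or the gripper's body presses on something with over 40 N, if the wrist force passes 120 N, or if a joint passes its speed limit or range.

ROBOT

A 7-joint arm with a two-finger parallel gripper is mounted at the origin on a cart in front of the work surface, level with it; the furniture and walls round the work are solid. World frame = base frame: x ahead of the robot, y to its left, z up, the work surface at z = 0. Lengths are in mm, angles in rad, forces in N, time in s.
With the tool pointing down it reaches from about 400 to 875 mm from the base axis. Payload 4.4 kg.
Tool frame: the origin (TCP) lies on the centre line of the jaws, within the pads' length; the fingertips stand 25 mm ahead of it and the grasp point (between the pads) lies 6 mm ahead of it; z points along the fingers, x is the direction in which the jaws open and shut, and the axes are right-handed (so a half turn about z gives the same grasp; the last joint's range is limited). The gripper opens to 85 mm and grips with 20 to 120 N. Pads are 22 mm wide; open, the fingers measure 114 mm over their backs; the gripper's body (76 mm by 85 mm) begins 54 mm behind the grasp point. The pads swing forward as they close: fully open they stand 13 mm farther back than shut.
Start: joints at [-0.066, 0.628, 0.038, 1.517, -0.027, 0.996, -0.02], TCP at [650.013, 0.026, 256.313] pointing down, gripper open.
Joint ranges: [-3.06, 3.06], [-0.37, 2.12], [-1.25, 1.32], [0.18, 2.47], [-1.1, 4.24], [0.23, 1.98], [-2.94, 2.94]. Speed limits (rad/s): [2.57, 2.57, 3.14, 3.14, 3.14, 3.14, 3.14].

INTERFACE

Orientations are given as [roll, pitch, yaw] about the fixed x, y, z axes, in that order (R = Rz(yaw) Ry(pitch) Rx(roll)).
In Python, from cell import ctrl, cams gives the robot as it stands. The module is installed in compiled form; this text tells all that it offers.
- The arm moves only by the tool step_arm, never from a script. Its arguments are lists of equal length, an entry for each row: "linear": the shift along the tool's x, y, z in mm, a list of three; "yaw": the turn about the tool's z in rad; "gripper": the opening, from -1 (shut) to 1 (fully open). A call has 1 to 8 rows; each row is the pose to reach, as a shift and turn from the pose commanded when the call began, along the tool's axes at that moment; what a row does not reach only later rows make up. A row lasts 1/12 s, in which the tool goes at most 41.7 mm and 7.16 degrees, less where a joint would pass 70% of its speed; a pose out of reach is approached as far as the arm can. A call with a gripper value outside its range is refused whole. The fingers move at their own pace and stop on an object; the grip force is fixed at half the most. Time passes only in rows, so rows that repeat a pose let the fingers close. It gives the time, the measured TCP pose, the force and the opening at its end, in the units of the state.
- ctrl.read_state(): the state, without advancing time (a new reading comes with each control period).
- cams.get_image(name): name is "scene" or "side" or "wrist"; returns a dict with "frame" (420x560x3 uint8, red, green, blue), "depth" (420x560 float32, mm along the optical axis (not along the pixel's ray), 0 where there is no reading), "intrinsics" (3x3 intrinsics, pixels), "cam_to_world" (4x4, takes a point from camera to world coordinates). Camera axes: x right, y down, z forward; pixel columns grow to the right and rows downward; lengths in mm; the calibration is good to about 2 mm. The wrist camera is an equidistant fisheye: a pixel r from the principal point sees the ray r / f radians off the axis. A picture is of the moment at which its call begins.
- ctrl.finish_job(): hands the job in, once; it reports no verdict.
Trained networks look in the newest picture that a camera, given by its name, has taken for a name from the list of things; names that differ only in an ending like _2 or _b are one class to them, and where a whole thing is asked for, a point or a joint stands for the part that bears it (a point fixed in the world has none). Each returns a list of dicts, best first, with "conf" (0 to 1); they miss things now and then, are a little off and sometimes report something else, mostly with a low value. They report only what shows in the picture. A call takes as long as a camera call.
- cams.regions_of(camera, name): "pixels" (420x560 bool, what is visible of it) and "pixel" ([column, row] in pixels, amid what is visible of it).
The state is a dict: "clock": time; "qpos": joint angles; "qd": joint speeds; "tau": joint torques, N m; "eef_pos": TCP position; "tool_rot": TCP orientation; "force": force on the tool from outside, world axes, zero at the start; "torque": the same for the moment, N m; "width": finger opening in mm.
Only numpy, scipy, OpenCV 4.12 (cv2) and the standard library are available. Lean on these libraries where they do the work, as an engineer would, in place of code of your own. Each camera call takes 0.05 s, during which the arm holds its last target.

## Working session

There is one attempt and no reset: what is moved stays moved. The work goes in short steps, Python scripts to look and compute and a tool call to move; the robot and the scene stay as the last step left them, time stands still between calls to the robot, and variables do not carry over. Pictures are saved under pics/ and viewed, and the job is handed in when it is done.

Besides the shell and the picture viewer there is one more tool, called by a JSON object that holds its "api" and its "payload", one argument or row to a line. step_arm: Moves the arm, as the interface text tells. Its arguments: {"type":"object","properties":{"linear":{"type":"array"},"yaw":{"type":"array"},"gripper":{"type":"array"}},"required":["linear","yaw","gripper"]}

```bash
mkdir -p pics; python3 - <<'E'
from cell import ctrl,cams
import cv2,numpy as np
s=ctrl.read_state();print(s['clock'],s['eef_pos'],s['tool_rot'],s['width'],s['force'])
for n in['scene','side','wrist']:
    im=cams.get_image(n);cv2.imwrite(f'pics/{n}0.png',im['frame'][:,:,::-1])
    np.savez(f'{n}0.npz',**im)
    print(n,im['intrinsics'].tolist(),im['cam_to_world'].round(3).tolist())
    for o in['charger','crossbar_top','start_button_top','bar_face_up','bar_face_home']:
        r=cams.regions_of(n,o)
        print(n,o,[(round(q['conf'],2),q['pixel'],int(q['pixels'].sum())) for q in r[:2]])
        if r: np.save(f'm_{n}_{o}.npy',r[0]['pixels'])
print(ctrl.read_state()['clock'])
E
```

```text
0.0 [6.49438135e+02 4.33008337e-02 2.55381310e+02] [3.14157553e+00 1.86509641e-03 3.19752874e-05] 85.49375322655303 [-0.08769352  0.1156127  -0.06500933]
scene [[412.6414534116371, 0.0, 288.3077802841812], [0.0, 412.6414534116371, 197.38623786154756], [0.0, 0.0, 1.0]] [[-0.874, -0.194, 0.446, 209.559], [-0.487, 0.358, -0.797, 470.617], [-0.005, -0.913, -0.408, 431.576], [0.0, 0.0, 0.0, 1.0]]
scene charger [(0.95, [322.0, 233.6], 6871), (0.5, [244.9, 235.0], 645)]
scene crossbar_top [(0.84, [331.9, 197.6], 493)]
scene start_button_top [(0.61, [306.0, 222.7], 138)]
scene bar_face_up [(0.72, [327.7, 200.5], 428)]
scene bar_face_home []
side [[401.7694441204534, 0.0, 275.54896880273725], [0.0, 401.7694441204534, 212.57110074609784], [0.0, 0.0, 1.0]] [[0.961, -0.087, 0.264, 340.834], [-0.277, -0.361, 0.891, -929.803], [0.017, -0.929, -0.371, 407.618], [0.0, 0.0, 0.0, 1.0]]
side charger [(0.81, [247.3, 246.1], 5583)]
side crossbar_top [(0.66, [251.7, 220.5], 521)]
side start_button_top [(0.44, [240.9, 208.1], 101)]
side bar_face_up [(0.39, [321.2, 262.9], 628)]
side bar_face_home [(0.74, [253.5, 218.0], 435)]
wrist [[325.19226210127806, 0.0, 283.3195589454348], [0.0, 325.19226210127806, 205.54798009084578], [0.0, 0.0, 1.0]] [[1.0, 0.001, 0.0, 648.932], [0.001, -0.954, -0.3, 76.451], [-0.0, 0.3, -0.954, 374.831], [0.0, 0.0, 0.0, 1.0]]
wrist charger [(0.63, [194.3, 287.5], 7997)]
wrist crossbar_top []
wrist start_button_top []
wrist bar_face_up [(0.39, [146.8, 289.4], 79)]
wrist bar_face_home []
0.9
```

View pics/scene0.png

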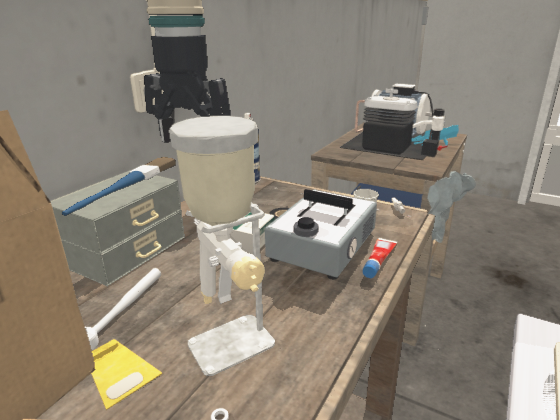

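View pics/side0.png

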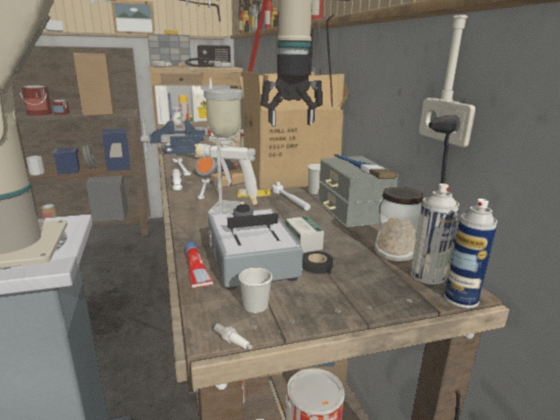

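View pics/wrist0.png

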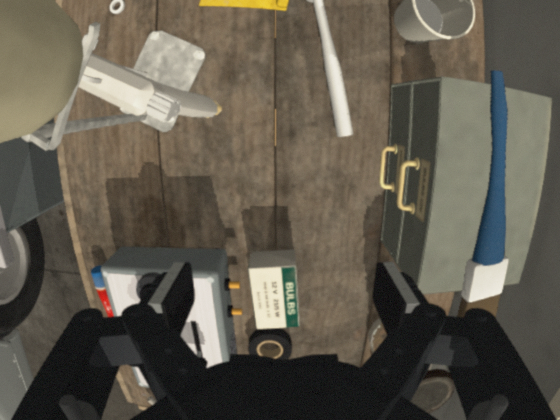

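The scene picture shows the charger with the crossbar near (328,199) and the button at (306,226). In the side picture they are at (253,219) and (242,209). The spray gun stands on the charger's +y side, and the bulb box and tape are behind the charger. Next I measure the pose from depth.

```bash
cat > h.py <<'E'
import numpy as np
def pts(d,mask):
    K=d['intrinsics'];T=d['cam_to_world'];z=d['depth'];v,u=np.nonzero(mask&(z>0));z=z[v,u]
    p=np.c_[(u-K[0,2])/K[0,0]*z,(v-K[1,2])/K[1,1]*z,z]
    return p@T[:3,:3].T+T[:3,3]
E
python3 - <<'E'
import numpy as np,cv2
from h import pts
for n in['scene','side']:
    d=np.load(n+'0.npz')
    P=pts(d,np.load(f'm_{n}_charger.npy'));
    print(n,'z hist',np.histogram(P[:,2],bins=range(-10,125,8))[0])
    D=P[(abs(P[:,2]-72)<6)]
    print('deck z',np.median(D[:,2]),len(D)); r=cv2.minAreaRect(D[:,:2].astype(np.float32));print(r)
    B=P[(P[:,2]>-5)&(P[:,2]<80)];print('body',cv2.minAreaRect(B[:,:2].astype(np.float32)))
    for o in['crossbar_top','start_button_top','bar_face_up','bar_face_home']:
        try:Q=pts(d,np.load(f'm_{n}_{o}.npy'))
        except Exception:continue
        print(o,np.median(Q,0).round(1),np.percentile(Q,[2,50,98],axis=0).round(0).tolist())
        T=Q[Q[:,2]>np.percentile(Q[:,2],95)-6]
        print('  top',cv2.minAreaRect(T[:,:2].astype(np.float32)),T.mean(0).round(1))
    # all points near
    A=pts(d,d['depth']>0);A=A[(abs(A[:,0]-500)<200)&(abs(A[:,1]+100)<300)]
    T=A[(A[:,2]>103)&(A[:,2]<114)];print('near bar',len(T),T.mean(0) if len(T) else 0)
E
```

```text
scene z hist [   3  134  132  369  397  389  415  418  446  489 2739  204  235  223
  249    0]
deck z 72.41925920224622 3018
((503.1965637207031, -195.858642578125), (149.00485229492188, 210.96946716308594), 0.3967496454715729)
body ((530.5699462890625, -272.24871826171875), (207.76808166503906, 397.87109375), 13.953367233276367)
crossbar_top [ 498.9 -206.1  100.5] [[454.0, -212.0, 86.0], [499.0, -206.0, 100.0], [549.0, -203.0, 109.0]]
  top ((502.4338684082031, -207.569091796875), (97.19316864013672, 10.24357795715332), 1.3586746454238892) [ 500.4 -207.7  106.1]
start_button_top [ 499.9 -109.7   93.2] [[489.0, -125.0, 86.0], [500.0, -110.0, 93.0], [513.0, -101.0, 95.0]]
  top ((501.5404968261719, -114.33294677734375), (24.915922164916992, 24.281700134277344), 28.032825469970703) [ 500.8 -112.4   93.1]
bar_face_up [ 501.6 -205.7   97.7] [[455.0, -236.0, 73.0], [502.0, -206.0, 98.0], [550.0, -203.0, 106.0]]
  top ((503.8046875, -206.7892303466797), (8.396492004394531, 98.87422180175781), 89.9392318725586) [ 502.4 -205.9  103.6]
near bar 349 [ 511.40330337 -100.34863862  107.16871569]
[... 642 characters left out ...]
03.0, -129.0, 93.0], [518.0, -110.0, 96.0]]
  top ((504.26708984375, -122.0029296875), (26.06053352355957, 28.314897537231445), 79.14020538330078) [ 503.4 -124.6   93.2]
bar_face_up [ 628.8 -269.3   17.1] [[599.0, -291.0, 1.0], [629.0, -269.0, 17.0], [658.0, -228.0, 21.0]]
  top ((630.7721557617188, -256.5384521484375), (64.09192657470703, 61.508338928222656), 57.23377990722656) [ 629.6 -260.2   18.7]
bar_face_home [ 504.7 -221.2   98.5] [[457.0, -224.0, 89.0], [505.0, -221.0, 99.0], [553.0, -218.0, 107.0]]
  top ((505.1651916503906, -220.3353271484375), (99.53202056884766, 7.081080436706543), 1.6417661905288696) [ 505.1 -221.   103.8]
near bar 316 [ 509.98001683 -145.62698414  107.1535439 ]
```

Each view shifts everything by about ±3 mm in y, but the relative positions agree. The charger is at about (504,-199) with yaw near 0.5°, and the bar at about y = -213.5, which is click 3. Before moving I check the clearance along the path.

```bash
python3 - <<'E'
import numpy as np
from h import pts
for n in['scene','side']:
    d=np.load(n+'0.npz');A=pts(d,d['depth']>0)
    m=(A[:,0]>300)&(A[:,0]<800)&(A[:,1]>-420)&(A[:,1]<250)&(A[:,2]<450)
    A=A[m]
    print(n)
    for x in range(300,800,50):
        print(x,[int(A[(abs(A[:,0]-x-25)<25)&(abs(A[:,1]-y-25)<25)][:,2].max(initial=-9)) for y in range(-400,250,50)])
E
```

```text
scene
300 [0, 0, 0, 0, 1, 0, 0, 0, 0, 0, 0, 0, -9]
350 [2, 2, 10, 18, 27, 27, 2, 2, 2, 2, 1, 2, -9]
400 [61, 59, 73, 74, 74, 74, 73, 2, 2, 4, 179, 179, 7]
450 [62, 61, 74, 109, 74, 94, 85, 2, 3, 318, 318, 318, 7]
500 [60, 70, 73, 109, 74, 95, 85, 1, 2, 318, 318, 318, 2]
550 [-9, -9, 74, 109, 74, 74, 73, 348, 348, 174, 317, 5, 5]
600 [2, -9, 20, 21, 47, 47, 47, 448, 448, 2, 1, 9, 329]
650 [2, 2, 20, 20, 46, 47, 46, 345, 448, 17, 19, 17, 345]
700 [2, 2, 1, 3, -9, -9, 2, 348, 348, 20, 20, 2, -9]
750 [2, 2, -9, -9, -9, 1, 132, 131, 132, 131, 131, 2, -9]
side
300 [0, 0, 0, 0, 0, 0, 0, 0, 0, 0, 0, 0, 0]
350 [2, 2, 11, 18, 27, 27, 2, 2, 2, 2, 2, 3, 2]
400 [61, 72, 73, 74, 74, 74, 71, 2, 2, 2, 179, 176, 7]
450 [61, 72, 74, 110, 74, 95, 71, -9, -9, 319, 319, 319, 7]
500 [62, 73, 74, 110, 74, 96, 72, -9, -9, 319, 319, 319, 2]
550 [2, 72, 74, 110, 74, 74, 72, 349, 348, 308, 315, 3, 5]
600 [2, 2, 21, 20, 48, 47, -9, 448, 447, 3, 2, 10, 282]
650 [2, 2, 21, 20, 47, 48, -9, 449, 345, 13, 20, 22, 346]
700 [2, 2, 2, 2, 2, 2, 2, 349, 348, 21, 21, 2, 276]
750 [158, 156, 141, 141, 3, 2, 132, 132, 132, 132, 131, 85, 269]
```

{"api": "step_arm", "payload": {
  "linear": [
    [0, 0, 0],
    [0, 0, 0],
    [0, 0, 0],
    [0, 0, 0]
  ],
  "yaw": [0, 0, 0, 0],
  "gripper": [-1, -1, -1, -1]
}}

```text
clock: 1.23
eef_pos: [650.0, 0.0, 256.3]
tool_rot: [-3.142, -0.0, -0.0]
force: [-0.1, -0.0, 0.7]
width: 38.9
```

{"api": "step_arm", "payload": {
  "linear": [
    [-10, 30, 0],
    [-30, 65, 0],
    [-55, 100, 0],
    [-85, 130, 0],
    [-115, 155, 10],
    [-135, 172, 25],
    [-146, 180, 45],
    [-146, 180, 60]
  ],
  "yaw": [0, 0, 0, 0, 0, 0, 0, 0],
  "gripper": [-1, -1, -1, -1, -1, -1, -1, -1]
}}

```text
clock: 1.9
eef_pos: [500.3, -183.4, 195.8]
tool_rot: [3.14, 0.002, -0.006]
force: [-0.7, 0.2, 0.0]
width: -0.1
```

```bash
cat > look.py <<'E'
import sys,cv2,numpy as np
from cell import ctrl,cams
t=sys.argv[1]
out=[]
for n in sys.argv[2:]:
    im=cams.get_image(n);np.savez(f'{n}{t}.npz',**im);f=im['frame'][:,:,::-1]
    if n=='scene':f=cv2.resize(f[110:320,160:440],None,fx=2,fy=2,interpolation=3)
    if n=='side':f=cv2.resize(f[60:300,130:410],None,fx=2,fy=2,interpolation=3)
    cv2.imwrite(f'pics/{n}{t}.png',f)
s=ctrl.read_state()
for k in('clock','eef_pos','force','width'):print(k,np.round(s[k],2))
E
python3 look.py 1 scene side wrist
```

```text
clock 2.05
eef_pos [ 503.64 -179.83  195.85]
force [0.31 0.6  0.52]
width -0.15
```

View pics/scene1.png

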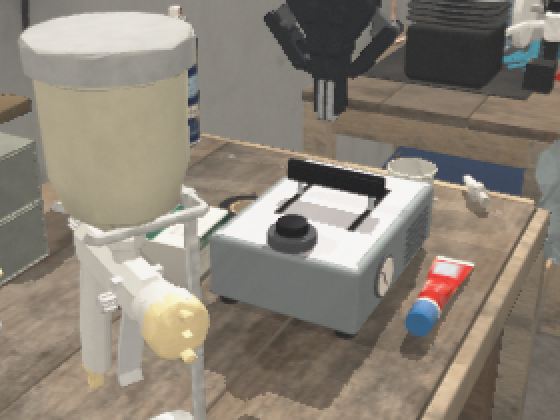

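View pics/side1.png

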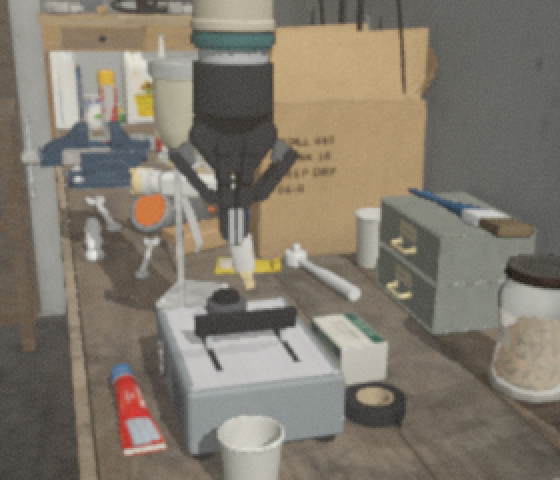

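View pics/wrist1.png

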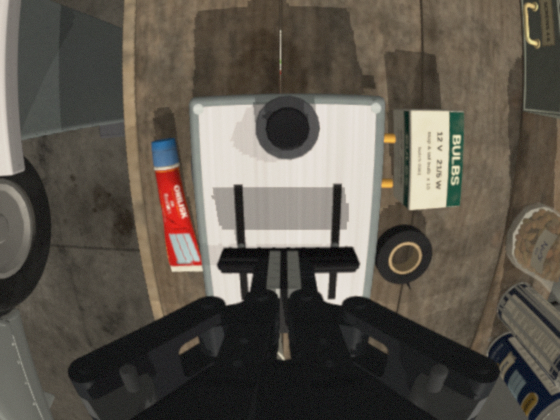

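The shut fingers are above the charger, just on the +y side of the bar. In the wrist picture the bar is at row 258, the button at (287,125) and the tips at (283,260). Wrist depth gives the tip and bar positions in a common frame.

```bash
cat > wr.py <<'E'
import numpy as np,sys,cv2
def wpts(d):
    K=d['intrinsics'];T=d['cam_to_world'];z=d['depth'];v,u=np.mgrid[:420,:560]
    a=(u-K[0,2])/K[0,0];b=(v-K[1,2])/K[1,1];r=np.hypot(a,b)
    s=np.where(r>1e-6,np.tan(r)/np.maximum(r,1e-6),1)
    p=np.stack([a*s*z,b*s*z,z],-1)
    return p@T[:3,:3].T+T[:3,3],z
def rep(f):
    P,z=wpts(np.load(f))
    ok=(z>0)
    x,y,h=P[...,0],P[...,1],P[...,2]
    q=ok&(abs(h-72)<6)&(abs(x-504)<90)&(abs(y+199)<125)
    print('deck',cv2.minAreaRect(P[q][:,:2].astype(np.float32)),np.median(h[q]))
    q=ok&(abs(h-109)<5)&(abs(x-504)<60)&(abs(y+214)<70)
    if q.any(): print('bar',q.sum(),np.percentile(P[q],[1,50,99],axis=0).round(1).tolist())
    q=ok&(abs(h-94)<4)&(abs(x-504)<25)&(abs(y+119)<25)
    if q.any(): print('button',q.sum(),np.percentile(P[q],[1,50,99],axis=0).round(1).tolist())
    return P,z
if __name__=='__main__':
    P,z=rep(sys.argv[1])
    for v in range(225,345,6):print(v,[(tuple(P[v,u].round(0).astype(int)) if z[v,u]>0 else 0) for u in(262,276,283,292)])
E
python3 wr.py wrist1.npz
```

```text
deck ((503.7486572265625, -182.81893920898438), (150.62289428710938, 178.99229431152344), 0.4796370565891266) 73.22453977033553
bar 1610 [[454.0, -220.3, 104.2], [521.6, -210.6, 107.4], [554.0, -206.1, 110.7]]
button 1474 [[489.7, -132.2, 91.9], [503.1, -118.2, 94.7], [516.6, -104.8, 96.4]]
225 [(np.int64(484), np.int64(-195), np.int64(73)), (np.int64(495), np.int64(-195), np.int64(74)), (np.int64(500), np.int64(-195), np.int64(74)), (np.int64(507), np.int64(-195), np.int64(74))]
231 [(np.int64(483), np.int64(-201), np.int64(73)), (np.int64(495), np.int64(-200), np.int64(73)), (np.int64(500), np.int64(-200), np.int64(74)), (np.int64(507), np.int64(-200), np.int64(74))]
237 [(np.int64(483), np.int64(-206), np.int64(73)), (np.int64(495), np.int64(-206), np.int64(73)), (np.int64(500), np.int64(-205), np.int64(74)), (np.int64(507), np.int64(-206), np.int64(72))]
243 [(np.int64(483), np.int64(-211), np.int64(74)), (np.int64(495), np.int64(-210), np.int64(74)), (np.int64(500), np.int64(-211), np.int64(73)), (np.int64(507), np.int64(-211), np.int64(72))]
249 [(np.int64(485), np.int64(-207),
[... 2408 characters left out ...]
 np.int64(218)), (np.int64(501), np.int64(-185), np.int64(208)), (np.int64(504), np.int64(-171), np.int64(226))]
327 [(np.int64(495), np.int64(-164), np.int64(239)), (np.int64(498), np.int64(-180), np.int64(219)), (np.int64(501), np.int64(-189), np.int64(208)), (np.int64(504), np.int64(-180), np.int64(218))]
333 [(np.int64(495), np.int64(-164), np.int64(241)), (np.int64(498), np.int64(-183), np.int64(218)), (np.int64(500), np.int64(-365), np.int64(0)), (np.int64(504), np.int64(-183), np.int64(219))]
339 [(np.int64(495), np.int64(-164), np.int64(244)), (np.int64(498), np.int64(-187), np.int64(218)), (np.int64(500), np.int64(-376), np.int64(-1)), (np.int64(504), np.int64(-185), np.int64(219))]
```

All three views agree. The bar's +y face is at y = -207, its middle is 15 mm from the charger's centre (click 3), the button is at (503,-118.5), and the finger half-width is 11 mm. I descend 16 mm clear of the face, with the tip at z = 93.

{"api": "step_arm", "payload": {
  "linear": [
    [0, 0, 30],
    [0, 0, 60],
    [0, 0, 78],
    [0, 0, 78],
    [0, 8, 78],
    [0, 11, 78]
  ],
  "yaw": [0, 0, 0, 0, 0, 0],
  "gripper": [-1, -1, -1, -1, -1, -1]
}}

```text
clock: 2.55
eef_pos: [505.7, -192.3, 119.9]
tool_rot: [3.14, -0.003, 0.0]
force: [0.2, -0.7, 0.7]
width: -0.0
```

```bash
python3 look.py 2 side; python3 -c "
from cell import ctrl;s=ctrl.read_state();print(s['eef_pos'],s['force'])"
```

```text
clock 2.6
eef_pos [ 505.61 -193.19  120.15]
force [ 0.29 -0.84  0.46]
width -0.25
[ 505.61267552 -193.18933225  120.15275121] [ 0.28933494 -0.83988234  0.45904704]
```

View pics/side2.png

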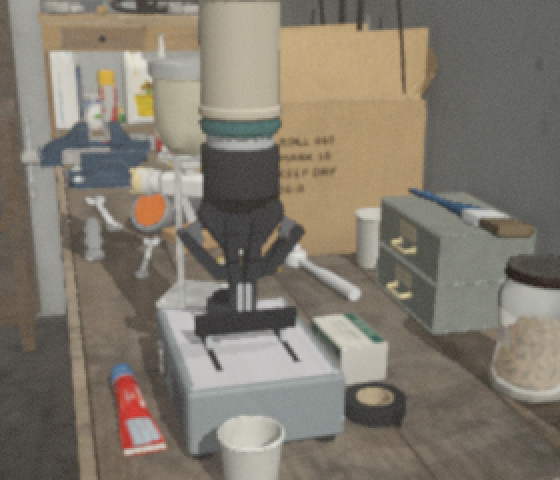

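The fingers are behind the bar, in contact or nearly so, with the tips below its top. I push towards zero.

{"api": "step_arm", "payload": {
  "linear": [
    [0, 5, 0],
    [0, 10, 0],
    [0, 15, 0],
    [0, 20, 0],
    [0, 25, 0],
    [0, 30, 0],
    [0, 35, 0],
    [0, 40, 0]
  ],
  "yaw": [0, 0, 0, 0, 0, 0, 0, 0],
  "gripper": [-1, -1, -1, -1, -1, -1, -1, -1]
}}

```text
clock: 3.27
eef_pos: [504.6, -229.8, 118.9]
tool_rot: [-3.139, -0.001, 0.001]
force: [1.1, 6.7, 4.7]
width: 0.1
```

{"api": "step_arm", "payload": {
  "linear": [
    [0, 3, 0],
    [0, 6, 0],
    [0, 8, 0],
    [0, 9, 0],
    [0, 10, 0],
    [0, 11, 0],
    [0, 11, 0]
  ],
  "yaw": [0, 0, 0, 0, 0, 0, 0],
  "gripper": [-1, -1, -1, -1, -1, -1, -1]
}}

```text
clock: 3.85
eef_pos: [503.7, -240.4, 118.3]
tool_rot: [-3.139, 0.001, 0.001]
force: [-1.1, 5.6, 3.9]
width: 0.0
```

```bash
python3 look.py 3 side scene
```

```text
clock 3.95
eef_pos [ 503.65 -240.43  118.27]
force [-0.96  5.11  4.72]
width -0.23
```

View pics/side3.png

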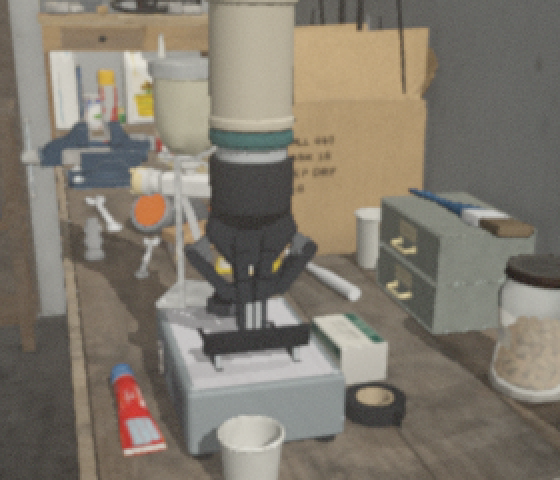

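View pics/scene3.png

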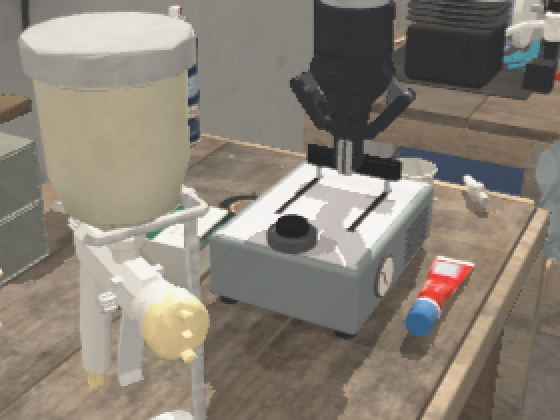

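The bar now looks to be at the end of its slots. I confirm the stop by pressing a little more.

{"api": "step_arm", "payload": {
  "linear": [
    [0, 1, 0],
    [0, 2, 0],
    [0, 3, 0],
    [0, 4, 0],
    [0, 4, 0],
    [0, 4, 0]
  ],
  "yaw": [0, 0, 0, 0, 0, 0],
  "gripper": [-1, -1, -1, -1, -1, -1]
}}

```text
clock: 4.45
eef_pos: [503.6, -240.6, 118.3]
tool_rot: [-3.135, 0.003, 0.003]
force: [-1.2, 12.3, 8.6]
width: 0.1
```

The zero stop is confirmed: 12 N with no movement, TCP y = -240.6. I back off, go over the bar and come down on its -y side.

{"api": "step_arm", "payload": {
  "linear": [
    [0, -8, 0],
    [0, -16, 0],
    [0, -20, 0],
    [0, -20, -25],
    [0, -20, -45],
    [0, -10, -50],
    [0, 20, -50],
    [0, 44, -50]
  ],
  "yaw": [0, 0, 0, 0, 0, 0, 0, 0],
  "gripper": [-1, -1, -1, -1, -1, -1, -1, -1]
}}

```text
clock: 5.12
eef_pos: [504.3, -291.9, 168.9]
tool_rot: [3.139, -0.001, 0.001]
force: [0.2, -1.1, 0.1]
width: 0.3
```

{"api": "step_arm", "payload": {
  "linear": [
    [0, 0, 0],
    [0, 0, 0]
  ],
  "yaw": [0, 0],
  "gripper": [-1, -1]
}}

```text
clock: 5.28
eef_pos: [502.9, -292.7, 167.8]
tool_rot: [3.14, 0.001, -0.004]
force: [-0.4, 0.3, -0.2]
width: -0.2
```

```bash
python3 look.py 4 wrist side; python3 wr.py wrist4.npz | head -3;python3 - <<'E'
import numpy as np
from h import pts
d=np.load('side4.npz');A=pts(d,d['depth']>0)
q=(A[:,2]>90)&(A[:,2]<106)&(abs(A[:,0]-504)<52)&(A[:,1]>-285)&(A[:,1]<-180);print(np.percentile(A[q],[5,50,95],axis=0).round(1))
E
```

```text
clock 5.38
eef_pos [ 503.62 -289.62  167.71]
force [-0.59  0.24 -0.22]
width 0.17
deck ((504.0445251464844, -220.42637634277344), (150.73812866210938, 167.1626739501953), 0.5998172163963318) 73.33482811988068
bar 4172 [[455.2, -265.3, 104.5], [504.1, -257.4, 108.0], [553.3, -251.4, 110.8]]
225 [(np.int64(487), np.int64(-298), np.int64(73)), (np.int64(497), np.int64(-298), np.int64(74)), (np.int64(502), np.int64(-298), np.int64(73)), (np.int64(508), np.int64(-298), np.int64(72))]
[[ 457.  -268.2   90.9]
 [ 502.7 -266.3   98.5]
 [ 550.3 -263.5  105.6]]
```

View pics/side4.png

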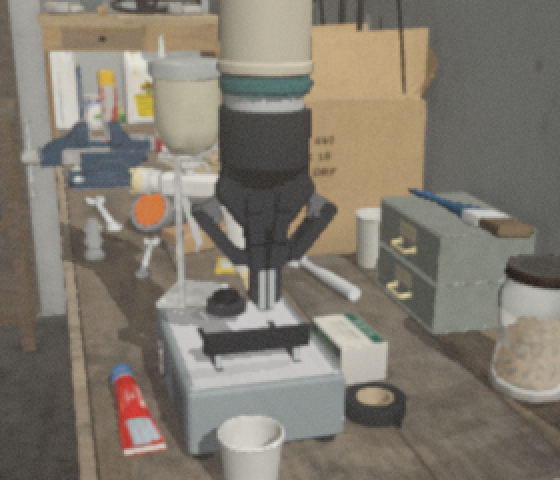

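View pics/wrist4.png

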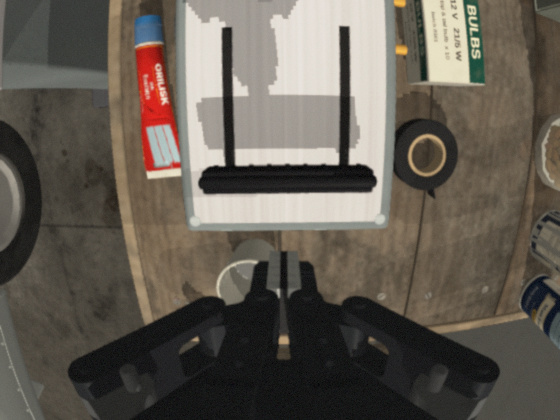

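The bar's middle is at y = -258.4, which is the zero stop, and in the wrist picture its rows 168–192 lie at the slot ends. I descend behind its -y face and push up. Contact should come at about TCP y = -276.6.

{"api": "step_arm", "payload": {
  "linear": [
    [0, 0, 25],
    [0, 0, 50],
    [0, 0, 50],
    [0, -6, 50],
    [0, -9, 50],
    [0, -11, 50],
    [0, -11, 50],
    [0, -11, 50]
  ],
  "yaw": [0, 0, 0, 0, 0, 0, 0, 0],
  "gripper": [-1, -1, -1, -1, -1, -1, -1, -1]
}}

```text
clock: 6.05
eef_pos: [504.7, -278.9, 119.4]
tool_rot: [3.141, -0.002, 0.001]
force: [0.4, -0.6, -0.1]
width: -0.2
```

{"api": "step_arm", "payload": {
  "linear": [
    [0, -2, 0],
    [0, -3, 0],
    [0, -4, 0],
    [0, -5, 0],
    [0, -5, 0],
    [0, -5, 0]
  ],
  "yaw": [0, 0, 0, 0, 0, 0],
  "gripper": [-1, -1, -1, -1, -1, -1]
}}

```text
clock: 6.55
eef_pos: [504.2, -275.8, 118.8]
tool_rot: [3.139, -0.001, -0.001]
force: [0.1, -4.8, 3.4]
width: -0.2
```

Contact is at about y = -276.5. I push to roughly 9–10 mm past it so the first click springs over, then check.

{"api": "step_arm", "payload": {
  "linear": [
    [0, -1, 0],
    [0, -2, 0],
    [0, -3, 0],
    [0, -4, 0],
    [0, -5, 0],
    [0, -6, 0],
    [0, -7, 0],
    [0, -7, 0]
  ],
  "yaw": [0, 0, 0, 0, 0, 0, 0, 0],
  "gripper": [-1, -1, -1, -1, -1, -1, -1, -1]
}}

```text
clock: 7.22
eef_pos: [503.9, -265.4, 118.0]
tool_rot: [-3.139, 0.001, 0.001]
force: [0.0, -0.7, 0.1]
width: -0.1
```

```bash
cat > bar.py <<'E'
import sys,numpy as np
from cell import cams,ctrl
from h import pts
from wr import wpts
d=cams.get_image('wrist');P,z=wpts(d)
q=(z>0)&(abs(P[...,2]-108)<4)&(abs(P[...,0]-504)<48)&(abs(P[...,0]-504)>22)&(abs(P[...,1]+225)<60)
if q.any(): print('wrist bar',q.sum(),np.percentile(P[q][:,1],[2,50,98]).round(1))
d=cams.get_image('side');A=pts(d,d['depth']>0)
q=(A[:,2]>92)&(A[:,2]<104)&(abs(A[:,0]-504)<48)&(abs(A[:,0]-504)>22)&(A[:,1]>-285)&(A[:,1]<-160)
print('side home face (zero: -266.3)',q.sum(),np.median(A[q][:,1]))
s=ctrl.read_state();print(s['clock'],s['eef_pos'].round(1) if hasattr(s['eef_pos'],'round') else s['eef_pos'],s['force'])
E
python3 bar.py
```

```text
wrist bar 3386 [-250.  -241.8 -236.7]
side home face (zero: -266.3) 147 -251.56209607152016
7.3167 [ 503.8 -265.4  117.9] [-0.25025199  0.07919763 -0.30117309]
```

Click 1 is confirmed: both views show a 15 mm shift and no force remains. Now the second click.

{"api": "step_arm", "payload": {
  "linear": [
    [0, -3, 0],
    [0, -5, 0],
    [0, -7, 0],
    [0, -9, 0],
    [0, -11, 0],
    [0, -12, 0],
    [0, -13, 0],
    [0, -13, 0]
  ],
  "yaw": [0, 0, 0, 0, 0, 0, 0, 0],
  "gripper": [-1, -1, -1, -1, -1, -1, -1, -1]
}}

```text
clock: 7.98
eef_pos: [503.8, -255.0, 118.1]
tool_rot: [3.14, 0.0, -0.001]
force: [0.8, -2.9, -1.4]
width: 0.0
```

```bash
python3 bar.py
```

```text
wrist bar 3332 [-243.8 -235.4 -230.2]
side home face (zero: -266.3) 152 -244.7605207436768
8.0833 [ 503.8 -254.1  118.1] [-0.16546048 -2.08733753 -1.66250398]
```

This is just before the half-way point (force falling, 6.5 mm travelled). I push 3 mm more.

{"api": "step_arm", "payload": {
  "linear": [
    [0, -1, 0],
    [0, -2, 0],
    [0, -3, 0],
    [0, -3, 0],
    [0, -3, 0]
  ],
  "yaw": [0, 0, 0, 0, 0],
  "gripper": [-1, -1, -1, -1, -1]
}}

```text
clock: 8.5
eef_pos: [504.2, -250.3, 118.4]
tool_rot: [-3.141, -0.0, 0.001]
force: [-0.6, -0.4, -0.6]
width: -0.1
```

```bash
python3 bar.py
```

```text
wrist bar 3389 [-235.1 -226.8 -221.6]
side home face (zero: -266.3) 155 -236.58272627596773
8.6 [ 504.1 -250.7  118.4] [-0.21937267  0.32393659  0.0801612 ]
```

Click 2 is confirmed (30 mm). Now the third, to TCP y of about -236, with the skip limit at about -224.

{"api": "step_arm", "payload": {
  "linear": [
    [0, -3, 0],
    [0, -5, 0],
    [0, -7, 0],
    [0, -9, 0],
    [0, -11, 0],
    [0, -12, 0],
    [0, -13, 0],
    [0, -13, 0]
  ],
  "yaw": [0, 0, 0, 0, 0, 0, 0, 0],
  "gripper": [-1, -1, -1, -1, -1, -1, -1, -1]
}}

```text
clock: 9.27
eef_pos: [503.9, -238.5, 118.3]
tool_rot: [3.141, -0.0, -0.001]
force: [-0.6, -1.0, -0.8]
width: -0.2
```

```bash
python3 bar.py
```

```text
wrist bar 3312 [-227.1 -218.8 -213.7]
side home face (zero: -266.3) 147 -228.11262167478014
9.3667 [ 504.  -237.4  118.3] [-0.24695313  0.05035732 -0.44402178]
```

{"api": "step_arm", "payload": {
  "linear": [
    [0, -1, 0],
    [0, -2, 0],
    [0, -2, 0],
    [0, -2, 0]
  ],
  "yaw": [0, 0, 0, 0],
  "gripper": [-1, -1, -1, -1]
}}

```text
clock: 9.7
eef_pos: [504.1, -235.4, 118.3]
tool_rot: [-3.141, 0.0, 0.001]
force: [0.5, 0.4, -0.1]
width: 0.3
```

```bash
python3 bar.py
```

```text
wrist bar 3416 [-220.1 -211.8 -206.6]
side home face (zero: -266.3) 150 -221.6544893942321
9.8 [ 504.  -235.7  118.3] [ 0.05022924  0.09626928 -0.78960812]
```

The bar stands at the third click (45 mm in both views) and the finger is clear. I back off, lift and move over the button.

{"api": "step_arm", "payload": {
  "linear": [
    [0, 10, 0],
    [0, 10, -20],
    [0, 10, -55],
    [0, -10, -60],
    [0, -45, -60],
    [0, -85, -60],
    [0, -117, -60],
    [0, -117, -60]
  ],
  "yaw": [0, 0, 0, 0, 0, 0, 0, 0],
  "gripper": [-1, -1, -1, -1, -1, -1, -1, -1]
}}

```text
clock: 10.47
eef_pos: [504.3, -111.4, 178.4]
tool_rot: [-3.137, 0.001, 0.009]
force: [-0.1, 1.0, 0.9]
width: 0.1
```

{"api": "step_arm", "payload": {
  "linear": [
    [0, 0, 20],
    [0, 0, 40],
    [0, 0, 52],
    [0, 0, 54],
    [0, 0, 54]
  ],
  "yaw": [0, 0, 0, 0, 0],
  "gripper": [-1, -1, -1, -1, -1]
}}

```text
clock: 10.88
eef_pos: [503.7, -119.7, 123.7]
tool_rot: [-3.142, 0.002, -0.001]
force: [0.2, -0.2, 0.4]
width: 0.0
```

```bash
python3 bar.py; python3 look.py 6 side scene
```

```text
side home face (zero: -266.3) 148 -221.57184559365294
10.9833 [ 504.6 -119.7  124.9] [-0.25025157 -0.27507852 -0.30206739]
clock 11.08
eef_pos [ 504.69 -119.44  125.19]
force [0.22 0.5  0.57]
width 0.02
```

View pics/scene6.png

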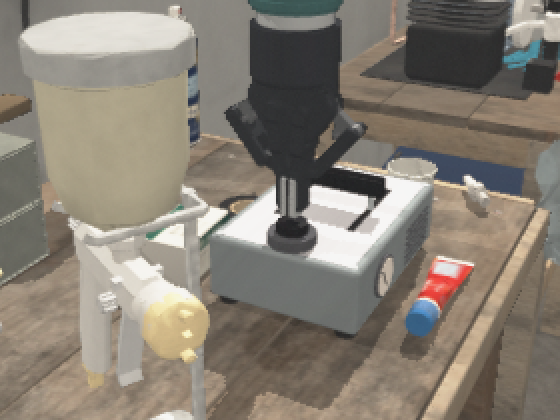

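View pics/side6.png

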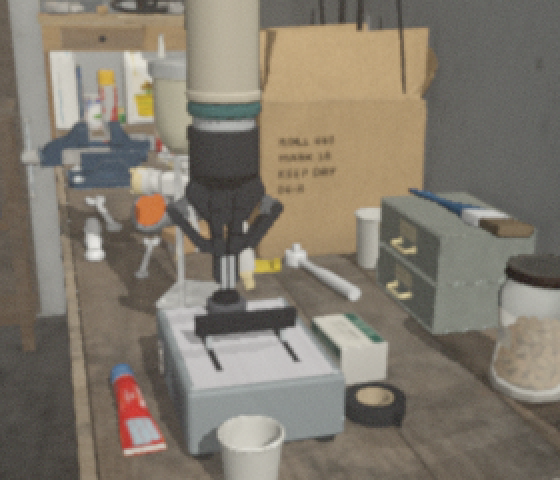

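The fingertips stand over the centre of the button and the bar hasn't moved. I press slowly, watching the force.

{"api": "step_arm", "payload": {
  "linear": [
    [0, 0, 3],
    [0, 0, 6],
    [0, 0, 8],
    [0, 0, 10],
    [0, 0, 12],
    [0, 0, 13],
    [0, 0, 13]
  ],
  "yaw": [0, 0, 0, 0, 0, 0, 0],
  "gripper": [-1, -1, -1, -1, -1, -1, -1]
}}

```text
clock: 11.67
eef_pos: [504.6, -119.2, 112.8]
tool_rot: [3.141, -0.002, -0.0]
force: [-2.7, 0.4, 16.4]
width: -0.0
```

{"api": "step_arm", "payload": {
  "linear": [
    [0, 0, 1],
    [0, 0, 2],
    [0, 0, 3],
    [0, 0, 3],
    [0, 0, 3]
  ],
  "yaw": [0, 0, 0, 0, 0],
  "gripper": [-1, -1, -1, -1, -1]
}}

```text
clock: 12.08
eef_pos: [504.6, -119.2, 112.3]
tool_rot: [3.141, -0.003, -0.0]
force: [-8.2, 2.0, 40.3]
width: 0.1
```

It is bottomed out: the force rose from 16 to 40 N in 0.5 mm at TCP z = 112.5, with full depth expected at about 113. I let go and lift.

{"api": "step_arm", "payload": {
  "linear": [
    [0, 0, -5],
    [0, 0, -12],
    [0, 0, -30],
    [0, 0, -65],
    [0, 0, -100],
    [0, 0, -100],
    [0, 0, -100],
    [0, 0, -100]
  ],
  "yaw": [0, 0, 0, 0, 0, 0, 0, 0],
  "gripper": [-1, -1, -1, -1, -1, -1, -1, -1]
}}

```text
clock: 12.75
eef_pos: [503.4, -118.7, 207.8]
tool_rot: [-3.141, 0.001, 0.0]
force: [-0.7, 0.5, -0.2]
width: -0.1
```

```bash
python3 bar.py; python3 look.py 7 wrist side scene; python3 wr.py wrist7.npz | head -3
```

```text
side home face (zero: -266.3) 142 -221.7104120648831
12.85 [ 502.9 -118.7  207. ] [ 0.01637058 -0.13337747  1.10112418]
clock 13.0
eef_pos [ 503.33 -118.82  207.16]
force [-0.07  0.33 -0.13]
width -0.05
deck ((503.9078369140625, -192.0535888671875), (150.8082275390625, 198.0039825439453), 0.4618096947669983) 73.13907061424838
button 1153 [[490.0, -131.6, 91.0], [503.5, -117.3, 94.6], [517.1, -104.3, 96.3]]
225 [(np.int64(484), np.int64(-138), np.int64(74)), (np.int64(496), np.int64(-134), np.int64(85)), (np.int64(501), np.int64(-130), np.int64(95)), (np.int64(508), np.int64(-131), np.int64(94))]
```

View pics/side7.png

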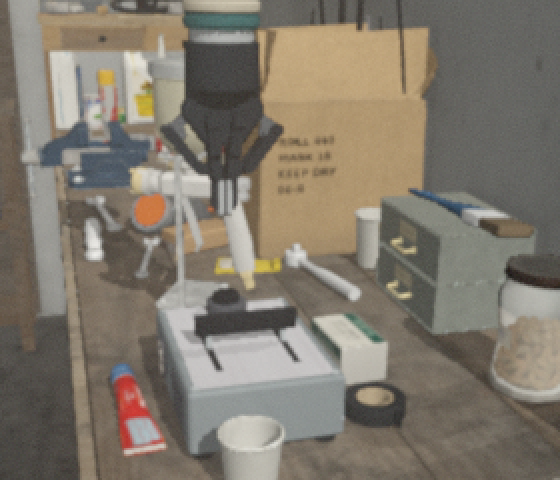

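View pics/scene7.png

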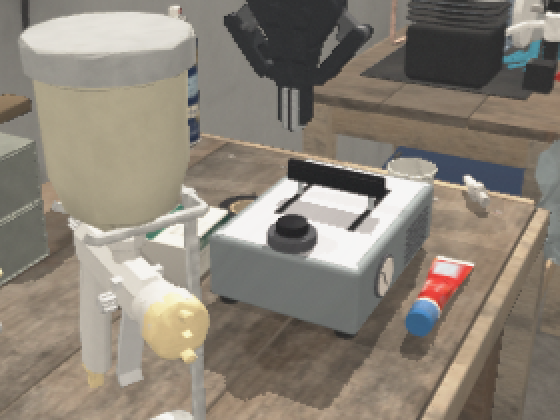

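The bar is at the third click and the button is back up at z = 94.6. The box, tape, tube and cup are where they were, and the arm is clear. I hand the job in.

```bash
python3 -c "
from cell import ctrl;print(ctrl.finish_job())"
```

```text
the job is handed in; nothing more can be done
None
```

The charger is set to its third step and the start button has been pressed and released; I handed the job in at about 13 s of the 54 s allowed.

- **Zero stop:** The bar started at click 3. I pushed it back with the shut fingertips until 12 N moved it no further. The wrist camera then put its middle at y = -258.4, which is the zero position.
- **Clicks:** I pushed it up one click at a time and checked each one with the wrist and side cameras: about 15, 30 and 45 mm. It never went past the third.
- **Start button:** I pressed it until it bottomed out, then let go.
- **Last checks:** The bar's face was 44.6 mm from its zero position in the side view. The button top was back up at z = 94.6 mm, and the things round the charger looked unmoved. The arm was clear, with about 0 N on the tool.

**Checks that disagreed or ran high:**
- **Button force:** The fingertip force on the bottomed button reached about 40 N, more than was needed. It was on the fingertips, not the gripper's body.
- **Camera offset:** The scene and side depth readings differed by about 6 mm in y. Relative measurements agreed, and the wrist view lay between the two.

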